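Snap the drill-bit caddy onto the tool post

ROBOT

A 6-joint arm with a two-finger parallel gripper is mounted at the origin on the work surface. World frame = base frame: x ahead of the robot, y to its left, z up, the work surface at z = 0. Lengths are in mm, angles in degrees, forces in N, time in s.
With the tool pointing down it reaches from about 375 to 900 mm from the base axis. Payload 3.1 kg.
Tool frame: the origin (TCP) lies on the centre line of the jaws, within the pads' length; the fingertips stand arm.nose_length ahead of it and the grasp point (between the pads) is the TCP (arm.nose_length is the distance from the TCP to the fingertips, in mm); z points along the fingers, y is the line along which they close (so a half turn about z gives the same grasp; the last joint's range is limited). The gripper opens to 87 mm and grips with 3 to 60 N. Pads are 19 mm wide; open, the fingers measure 117 mm over their backs; the gripper's body (75 mm by 190 mm) begins 51 mm behind the grasp point.
Start: joints at [53.829, 30.224, 82.088, -0, 67.689, -10.227], TCP at [273.386, 562.011, 241.548] pointing down, gripper open.
Joint ranges: [-176.69, 176.69], [-43.24, 126.21], [12.49, 139.97], [-82, 262], [0, 151.66], [-163.58, 163.58]. Speed limits (degrees/s): [159.86, 159.86, 180, 180, 180, 180].

INTERFACE

Orientations are given as a 3x3 rotation matrix whose columns are the frame's x, y, z axes.
In Python, from station import arm, vision, models gives the robot as it stands.
- The arm moves only by the shell command python3 -m pendant 'ROWS' [FORCE]. ROWS is JSON, a list of rows, each an object of numbers: "dx", "dy", "dz": the shift along the tool's x, y, z in cm; "wx", "wy", "wz": the turn, a rotation vector about the tool's x, y, z in degrees; "jaw": the closure, from -1 (fully open) to 1 (shut). A call has 1 to 12 rows; each row shifts and turns the commanded pose from where the row before left it, along the tool's axes as they then stand; what a row does not reach is not made up. A row lasts 1/8 s, in which the tool goes at most 62.5 mm and 10.7 degrees, less where a joint would pass 70% of its speed; a pose out of reach is approached as far as the arm can. A call with a gripper value outside its range is refused whole. The fingers move at their own pace and stop on an object; FORCE is the grip in N (left out, the last holds). Time passes only in rows, so rows that do not move let the fingers close. It gives the time, the measured TCP pose, the force, the opening and the grip force at its end, in the units of the state.
- arm.observe(): the state, without advancing time (a new reading comes with each control period).
- vision.camera(name): name is "scene" or "top" or "wrist"; returns the picture (400x640x3 uint8, blue, green, red); there is no depth.
- vision.get_calibration(name): a dict with "fx", "fy", "cx", "cy" (pixels), "eye" and "orientation" of the camera in the world. Camera axes: x right, y up, looking along -z (the intrinsics and any distortion apply to the point x, -y, -z); pixel columns grow to the right and rows downward; lengths in mm; the calibration is good to about 2 mm. The wrist camera is an equidistant fisheye: a pixel r from the principal point sees the ray r / f radians off the axis. A picture is of the moment at which its call begins: read the wrist's pose just before it. get_calibration takes no time and is no camera call; for the wrist camera it gives the pose at the moment of the call.
- arm.close_job(): hands the job in; it is judged then, once.
Trained networks look in the newest picture that a camera, given by its name, has taken for a name from the list of things; names that differ only in an ending like _2 or _b are one class to them, and where a whole thing is asked for, a point or a joint stands for the part that bears it (a point fixed in the world has none). Each returns a list of dicts, best first, with "confidence" (0 to 1); they miss things now and then, are a little off and sometimes report something else, mostly with a low value. They report only what shows in the picture. A call takes as long as a camera call. They do not tell look-alikes from the thing itself.
- models.find_in(camera, name): "bbox" ([left, top, width, height] in pixels, round what is visible of it).
- models.spot_point(camera, name): "xy" ([column, row] in pixels: a listed point, or the origin of a listed thing).
The state is a dict: "t": time; "joint_positions": joint angles; "dq": joint speeds; "effort": joint torques, N m; "ee_pos": TCP position; "ee_rot": TCP orientation; "wrist_force": force on the tool from outside, world axes, zero at the start; "torque": the same for the moment, N m; "grip_width": opening from 0.0 (shut) to 1.0 (fully open); "grip_force": force on a finger pad.
Only numpy, scipy, OpenCV 4.12 (cv2) and the standard library are available. Lean on these libraries where they do the work, as an engineer would, in place of code of your own. Each camera call takes 0.05 s, during which the arm holds its last target. There are 200 camera calls.

TASK

Pick up the wooden drill-bit caddy by its orange grip and press its steel snap hook gently straight down over the front bar of the D-shaped eye on the green tool post, until the brass gate has been pushed open and has snapped shut again under the bar. Then pull it upward against the shut gate, gently but plainly (5 to 10 newtons beyond its weight), for half a second to prove that it is caught, let it back down until the hook's bow sits on the bar, and leave it hanging there with the gate shut. Use a light touch on the eye, never more than 25 newtons, and do not disturb the other things on the bench.

Things in the scene. Friction and masses are not known exactly. Their poses are not given: they have to be found in the camera images.
- caddy: The caddy: one rigid piece, about 0.3 kg, 190 mm tall, standing upright. Pale wood block 44 (x) x 74 (y) x 40 mm tall, drill bits up to 15 mm out of its top, above it a steel hook of 8 mm round bar, and an orange grip on top. Origin: centre of its underside; z up, x from the hook's shank (at -x) to its nose (at +x), y across the hook.
- caddy_grip (a point): Centre of the caddy's orange plastic grip, 28 x 28 mm and 46 mm tall, its topmost part; axes as caddy. 167 mm above the caddy's underside, 42 mm straight above hook_bow. Gripping with the fingers on its -x and +x faces best resists the hook tipping under the gate's push.
- hook_bow (a point): Centre of the hook's half-round bow, 125 mm above the caddy's underside; axes as caddy. Cane shape in the xz plane, open downward: inner radius 11 mm, shank centred at x = -15 mm, nose at x = +15 mm ending 23 mm below this point. When the bow sits on the eye's bar, the bar's centre is 7 mm above this point and hard contact is felt.
- latch: Brass sprung gate, a 5 mm bar 23 mm long that closes the hook's mouth from below. Origin on its hinge at the shank (x -11 mm, 29 mm below hook_bow); its free end is at the nose (x +9, 17 mm below). A bar coming up into the mouth at x = -4 to +6 mm swings it up and inward; it shuts behind the bar.
- mouth (a point): Middle of the open gap below the gate, 45 mm under hook_bow; axes as caddy. Free from 29 to 69 mm under hook_bow (bits and block below), and open towards +x under the nose: the eye's bar is brought in here level, before the hook is pressed straight down on it.
- gate (a joint): Angle of the hook's brass gate: 0 shut, up to 1.0 rad fully open (inward). Its spring shuts it; a downward push on the hook of about 4 to 10 N opens it.
- post: Green steel tool post screwed to the bench with a level D-shaped steel eye on its -x side. Origin on the bench under the middle of the eye's front bar; x from that bar to the upright, y along the bar, z up. Upright x = 59 to 77 mm, 76 mm wide, top 164 mm above the bench; base 120 x 120 x 14 mm, x = 45 to 165 mm.
- eye_mid (a point): NOMINAL centre of the eye's front bar, 160 mm above the bench; axes as post. Bar 8 mm round, 56 mm long along y; side bars go 52 mm back in +x; the opening for the nose is 48 mm wide, 44 mm deep. The eye is clamped in a slot: its true height is up to 8 mm above or below this mark, unmeasured and different each time, so feel for it.
- sander: Bystander to leave alone: cork sanding block with a red underside, 100 x 57 x 30 mm. Origin at its underside.
- offcut: Bystander to leave alone: pale wood offcut, 120 x 45 x 30 mm. Origin at its underside.
- screwdriver: Bystander to leave alone: screwdriver, 200 mm long. Origin at its underside.
- square: Bystander to leave alone: try square, dark wooden stock 100 mm, steel blade 150 mm. Origin at its underside.
Not all that is in view belongs to the job. What is shaped like the caddy but red is not meant.

How it is judged (in metres and radians):
On the way, in this order (a step that is already met when the one before it is completed fails the run):
1. the bar, in the hook's mouth, has pushed the gate open (x of hook_bow in the frame of eye_mid between -0.013 and 0.013 m and y of hook_bow in the frame of eye_mid between -0.024 and 0.024 m and z of hook_bow in the frame of eye_mid between -0.02 and 0.05 m and value of joint gate above 0.4 rad).
2. the gate has snapped shut with the bar inside the hook (x of hook_bow in the frame of eye_mid between -0.013 and 0.013 m and y of hook_bow in the frame of eye_mid between -0.024 and 0.024 m and z of hook_bow in the frame of eye_mid between -0.022 and 0.02 m and value of joint gate below 0.15 rad), for 0.1 s.
3. the caddy is pulled up so that the shut gate bears on the bar with more than 3 N (x of hook_bow in the frame of eye_mid between -0.013 and 0.013 m and y of hook_bow in the frame of eye_mid between -0.024 and 0.024 m and z of hook_bow in the frame of eye_mid between -0.02 and 0.035 m and value of joint gate below 0.15 rad and contact force between latch and post above 3 N), for 0.2 s.
At the end, for the whole second after the job is handed in: The caddy hangs by its hook on the eye's front bar, within 13 mm across and 24 mm along it, bow seated (20 mm below to 6 mm above the bar's nominal height), gate shut (under 0.15 rad), upright within 0.3 rad, its weight on the eye, let go and at rest (under 0.08 m/s) (all of step 2 and z of hook_bow in the frame of eye_mid between -0.02 and 0.006 m and contact force between caddy and post above 1 N and angle between caddy's own z axis and vertical below 0.3 rad and linear speed of caddy below 0.08 m/s and contact force between the fingers and caddy below 0.1 N); the robot touches nothing.
It fails at once if hook and eye loaded with more than 25 N (contact force between caddy and post above 25 N).
It fails at once if another thing on the bench is shifted by more than 40 mm (distance of any of plane, mallet, glue, sander, offcut, screwdriver, square from where it was at the start of the episode above 0.04 m).
It also fails if it takes over 61 s, if anything falls off the work surface, if the arm or the gripper's body presses on something with over 40 N, if the wrist force passes 120 N, or if a joint passes its speed limit or range.

## Working session

There is one attempt and no reset: what is moved stays moved. The work goes in short steps, Python scripts to look and compute and a shell command to move; the robot and the scene stay as the last step left them, time stands still between calls to the robot, and variables do not carry over. Pictures are saved under pics/ and viewed, at most 10 in all, crops included, and the job is handed in when it is done.

```bash
mkdir -p pics; ls
cat > h.py <<'E'
import numpy as np, cv2
from station import arm, vision, models
def ray(cam,px,cal=None):
    c=cal or vision.get_calibration(cam); R=np.array(c["orientation"]); u=(px[0]-c["cx"])/c["fx"]; v=(px[1]-c["cy"])/c["fy"]
    if cam=="wrist":
        r=np.hypot(u,v); s=np.sin(r)/r if r>1e-9 else 1.; d=np.array([u*s,-v*s,-np.cos(r)])
    else: d=np.array([u,-v,-1.])
    d=R@d; return np.array(c["eye"],float),d/np.linalg.norm(d)
def atz(cam,px,z,cal=None):
    e,d=ray(cam,px,cal); return e+d*(z-e[2])/d[2]
def tri(rs):
    A=sum(np.eye(3)-np.outer(d,d) for e,d in rs); b=sum((np.eye(3)-np.outer(d,d))@e for e,d in rs); p=np.linalg.solve(A,b)
    return p,[round(float(np.linalg.norm(np.cross(p-e,d))),1) for e,d in rs]
E
python3 - <<'E'
from h import *
print(arm.nose_length,{k:np.round(v,3).tolist() if not isinstance(v,(float,int)) else v for k,v in arm.observe().items()})
for c in("scene","top"):
    im=vision.camera(c); cv2.imwrite(f"pics/{c}0.png",im)
    k=vision.get_calibration(c); print(c,{a:b for a,b in k.items()})
    for n in("caddy_grip","hook_bow","caddy","mouth","eye_mid","post","latch"):
        print(n,[(np.round(d["xy"]).tolist(),round(d["confidence"],2)) for d in models.spot_point(c,n)[:4]])
E
```

```text
pics
19.0 {'t': 0.0, 'joint_positions': [53.831, 30.279, 82.155, 0.0, 67.688, -10.227], 'dq': [0.126, -0.11, -0.064, 0.121, 0.018, -0.085], 'effort': [0.0, -44.003, -17.659, 0.063, 0.058, -0.0], 'ee_pos': [272.984, 561.482, 240.581], 'ee_rot': [[-0.899, 0.437, -0.001], [0.437, 0.899, -0.002], [0.0, -0.002, -1.0]], 'wrist_force': [-1.06, 0.243, 0.033], 'torque': [0.006, 0.045, 0.063], 'grip_force': 0.0, 'grip_width': 1.0006165692043343}
scene {'fx': 378.32259768001217, 'fy': 378.32259768001217, 'cx': 319.544230440285, 'cy': 200.1546453207922, 'eye': array([1342.59327878,   58.83182452,  675.42129091]), 'orientation': array([[-0.06082727, -0.55237023,  0.83137667],
       [ 0.99807516, -0.0235754 ,  0.05736009],
       [-0.01208396,  0.83326546,  0.55274103]])}
caddy_grip [([255.0, 179.0], 0.92), ([205.0, 208.0], 0.83), ([210.0, 185.0], 0.73), ([250.0, 161.0], 0.68)]
hook_bow [([211.0, 196.0], 0.79), ([251.0, 174.0], 0.76), ([255.0, 218.0], 0.68), ([211.0, 220.0], 0.63)]
caddy [([253.0, 209.0], 0.97), ([260.0, 232.0], 0.93), ([259.0, 261.0], 0.75), ([219.0, 260.0], 0.63)]
mouth [([214.
[... 302 characters left out ...]
84328541, 'eye': array([ 339.1771001 ,    3.93646485, 1305.27154736]), 'orientation': array([[-0.0282106 ,  0.98913475, -0.14427965],
       [-0.99957661, -0.02894323, -0.00298103],
       [-0.00712456,  0.14413447,  0.98953246]])}
caddy_grip [([371.0, 197.0], 0.82), ([365.0, 164.0], 0.81), ([409.0, 194.0], 0.77), ([384.0, 232.0], 0.72)]
hook_bow [([398.0, 165.0], 0.91), ([382.0, 236.0], 0.74), ([361.0, 166.0], 0.74), ([368.0, 204.0], 0.58)]
caddy [([388.0, 176.0], 0.91), ([359.0, 177.0], 0.82), ([401.0, 202.0], 0.76), ([378.0, 236.0], 0.67)]
mouth [([394.0, 166.0], 0.94), ([368.0, 206.0], 0.76), ([381.0, 235.0], 0.73), ([361.0, 175.0], 0.67)]
eye_mid [([261.0, 197.0], 0.6)]
post []
latch []
```

View pics/scene0.png

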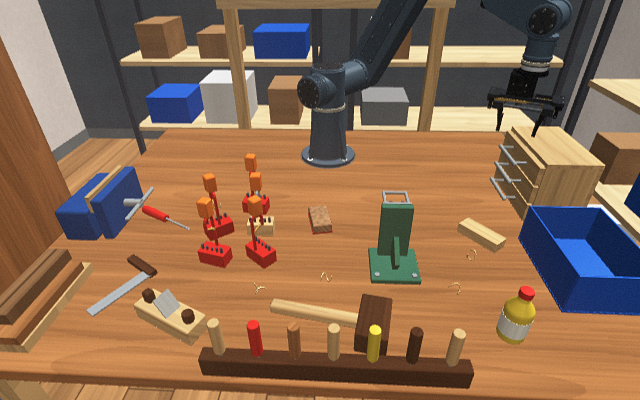

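View pics/top0.png

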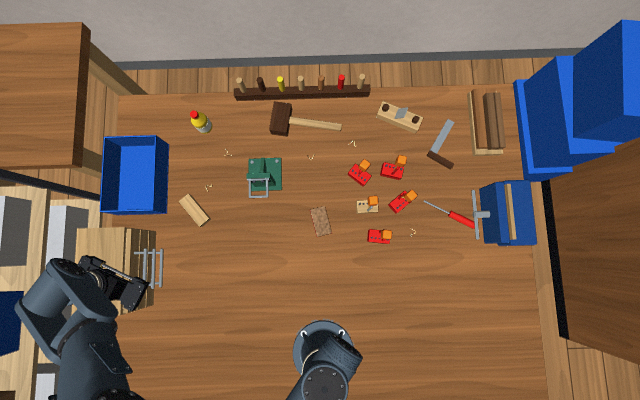

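Scene: the wooden block is at (260,226) with its grip at (255,180). The look-alikes are red caddies at (253,203), (218,226), (215,253) and (260,252). In the top view, the wooden block is at (367,206) with its grip at (373,200), and the eye's front bar is at about (258,197). I choose the wooden one and check it in a crop.

Run:
```python
from h import *
a=cv2.imread("pics/scene0.png")[145:275,190:290]; b=cv2.imread("pics/top0.png")[145:250,340:425]; c=cv2.imread("pics/top0.png")[145:210,235:295];d=cv2.imread("pics/scene0.png")[180:290,360:430]
f=lambda i,w,h:cv2.resize(i,(w,h),interpolation=cv2.INTER_CUBIC)
cv2.imwrite("pics/c1.png",np.hstack([f(a,440,572),f(b,350,572)]))
cv2.imwrite("pics/c2.png",np.hstack([f(c,420,455),f(d,290,455)]))
print(tri([ray("top",(371.5,198.5)),ray("scene",(255,180.5))]))
print("block",atz("top",(368,206),40),atz("scene",(260,221),40))
print("eye",tri([ray("top",(261,197)),ray("scene",(394,190))]),atz("top",(258,197),160),atz("scene",(397,192),160))
for cam in("top","scene"):
    for n in("post","sander","offcut"): print(cam,n,[(np.round(d["bbox"]).tolist(),round(d["confidence"],2)) for d in models.find_in(cam,n)[:2]])
```

```text
(array([ 499.06818771, -167.15478524,  171.63040735]), [1.2, 1.2])
block [ 491.22828944 -172.12167783   40.        ] [ 499.94458008 -168.12849926   40.        ]
eye (array([515.72121405, 187.94942156, 161.55105704]), [4.3, 4.3]) [515.88632642 193.42892183 160.        ] [521.63235114 199.35186786 160.        ]
top post [([247.0, 156.0, 38.0, 46.0], 0.6)]
top sander [([310.0, 207.0, 22.0, 29.0], 0.97), ([427.0, 124.0, 26.0, 46.0], 0.63)]
top offcut [([180.0, 194.0, 30.0, 31.0], 0.96)]
scene post [([370.0, 193.0, 50.0, 92.0], 0.77)]
scene sander [([306.0, 206.0, 26.0, 26.0], 0.97)]
scene offcut [([457.0, 219.0, 48.0, 34.0], 0.84)]
```

View pics/c1.png

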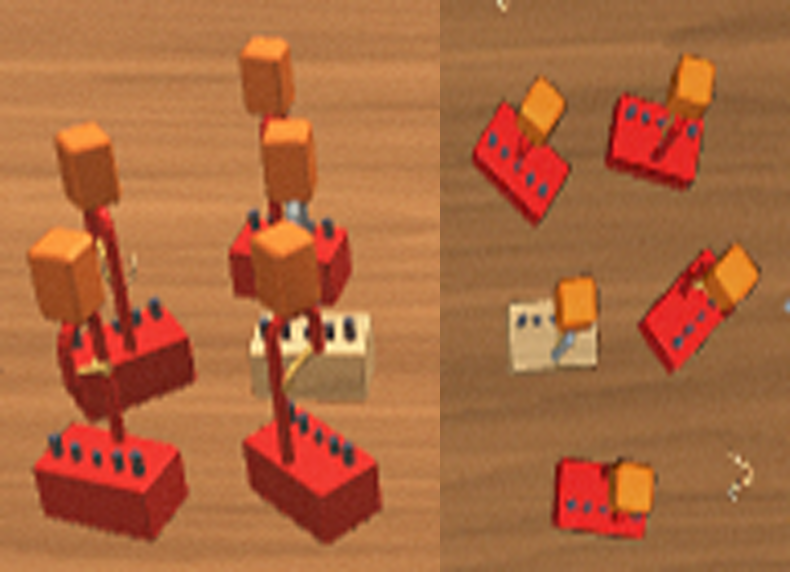

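View pics/c2.png

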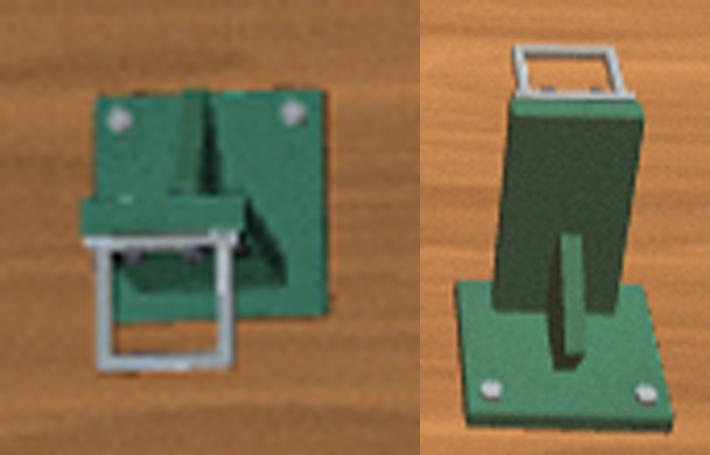

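The crops confirm that the only steel hook and pale block belong to the middle one, with its grip at top (372,199). The shank runs down-left to -x, so the nose is at about +x. The eye's front bar centre is at about top (258.6,196.4) and scene (395,191.6).

Run:
```python
from h import *
cr=lambda x,y:(235+x/7-.5,145+y/7-.5)
print("eye",tri([ray("top",cr(165,364)),ray("scene",(394.6,191.3))]))
for p in((97,366),(234,361),(82,242),(240,238)): print(np.round(atz("top",cr(*p),160),1))
for p in((97,318),(326,314),(326,91),(97,96)): print("base",np.round(atz("top",cr(*p),14),1))
cb=lambda x,y:(340+(x-440)/350*85-.5,145+y/572*105-.5)
for p in((512,373),(597,366)): print("blk bottom",np.round(atz("top",cb(*p),0),1))
for p in((510,305),(596,360),(512,362)): print("blk top",np.round(atz("top",cb(*p),40),1))
for p in((541,105),(692,85),(735,275),(632,488),(576,302)): print("grip",np.round(atz("top",cb(*p),178),1))
o=arm.observe();print(o["ee_pos"])
```

```text
eye (array([517.60853339, 193.54685682, 159.38342245]), [0.2, 0.2])
[517.5 224.2 160. ]
[518.  161.7 160. ]
[575.2 231.  160. ]
[575.  158.5 160. ]
base [565.2 252.3  14. ]
base [563.8 134.2  14. ]
base [681.8 132.5  14. ]
base [682.7 252.1  14. ]
blk bottom [ 471.9 -136.8    0. ]
blk bottom [ 474.4 -211.3    0. ]
blk top [ 511.9 -132.8   40. ]
blk top [ 474.1 -204.1   40. ]
blk top [ 474.9 -132.8   40. ]
grip [ 609.9 -146.9  178. ]
grip [ 618.4 -263.8  178. ]
grip [ 505.4 -289.5  178. ]
grip [ 385.8 -204.5  178. ]
grip [ 493.3 -168.   178. ]
[273.38127738 562.0030996  241.53716054]
```

```bash
python3 -m pendant '[{"dz":-2,"wz":10.6},{"dz":-2,"wz":10.6},{"dz":-2,"wz":10.6},{"dz":-2,"wz":10.6},{"wz":10.6},{"wz":10.6},{"wz":0.5},{"dx":-5,"dy":1.4},{"dx":-5,"dy":1.4},{"dx":-5,"dy":1.4},{"dx":-5,"dy":1.4},{"dx":-5,"dy":1.4}]'; python3 -m pendant '[{"dx":-5,"dy":1.4},{"dx":-5,"dy":1.4},{"dx":-5,"dy":1.4},{"dx":-5,"dy":1.4},{"dx":-5,"dy":1.4},{"dx":-5,"dy":1.4},{"dx":-5,"dy":1.4},{"dx":-5,"dy":1.4},{"dx":-5,"dy":1.4},{"dx":-3,"dy":1.0},{},{}]'
python3 - <<'E'
from h import *
o=arm.observe(); print(o["t"],o["ee_pos"],o["ee_rot"],o["wrist_force"],o["joint_positions"])
im=vision.camera("wrist"); cal=vision.get_calibration("wrist"); print(cal)
cv2.imwrite("pics/w1.png",im)
for n,z in(("caddy_grip",167),("hook_bow",125)):
    for d in models.spot_point("wrist",n)[:5]: print(n,np.round(d["xy"]),round(d["confidence"],2),np.round(atz("wrist",d["xy"],z,cal),1))
E
```

```text
1.1 [273.38127738 562.0030996  241.53716054] [[-8.99225877e-01  4.37484653e-01 -3.43239340e-05]
 [ 4.37484653e-01  8.99225877e-01 -1.81274362e-05]
 [ 2.29344945e-05 -3.13168541e-05 -9.99999999e-01]] [0.36744323 0.16719675 0.13632069] [ 5.38288343e+01  3.02240019e+01  8.20887594e+01  1.05343105e-03
  6.76892378e+01 -1.02280637e+01]
{'fx': 309.70691628693146, 'fy': 309.70691628693146, 'cx': 314.7087127325721, 'cy': 198.1279447582746, 'eye': array([198.82607746, 598.29765533, 384.20841098]), 'orientation': array([[ 0.43790624, -0.85677758, -0.27234224],
       [ 0.89901927,  0.41786028,  0.1309853 ],
       [ 0.00157573, -0.3022002 ,  0.95324318]])}
caddy_grip [ 24. 396.] 0.77 [ 394.  -226.1  167. ]
hook_bow [ 32. 379.] 0.78 [ 377.6 -194.4  125. ]invalid input at $[0]: expected keys dx, dy, dz, wx, wy, wz, jaw
invalid input at $[0]: expected keys dx, dy, dz, wx, wy, wz, jaw
```

View pics/w1.png

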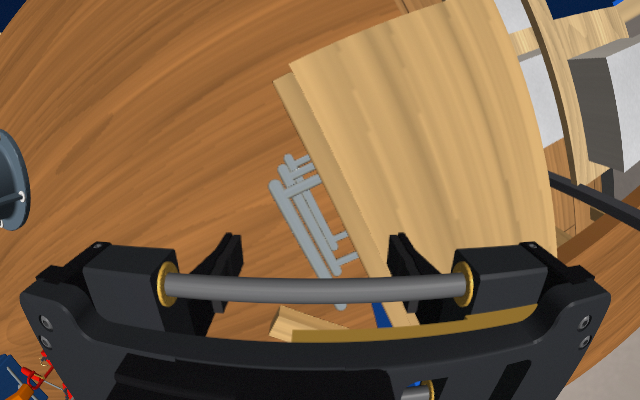

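The wrist view only shows the drawer cabinet beside the gripper, because the rows were refused: every key is required. I rise first, then traverse.

```bash
python3 -m pendant '[{"dx":0,"dy":0,"dz":-3,"wx":0,"wy":0,"wz":0,"jaw":-1},{"dx":0,"dy":0,"dz":-3,"wx":0,"wy":0,"wz":0,"jaw":-1},{"dx":0,"dy":0,"dz":-2,"wx":0,"wy":0,"wz":0,"jaw":-1},{"dx":-3.3,"dy":-3.7,"dz":0,"wx":0,"wy":0,"wz":0,"jaw":-1},{"dx":-3.3,"dy":-3.7,"dz":0,"wx":0,"wy":0,"wz":0,"jaw":-1},{"dx":-3.3,"dy":-3.7,"dz":0,"wx":0,"wy":0,"wz":0,"jaw":-1},{"dx":-3.3,"dy":-3.7,"dz":0,"wx":0,"wy":0,"wz":0,"jaw":-1},{"dx":-3.3,"dy":-3.7,"dz":0,"wx":0,"wy":0,"wz":0,"jaw":-1},{"dx":0,"dy":0,"dz":0,"wx":0,"wy":0,"wz":10.6,"jaw":-1},{"dx":0,"dy":0,"dz":0,"wx":0,"wy":0,"wz":10.6,"jaw":-1},{"dx":0,"dy":0,"dz":0,"wx":0,"wy":0,"wz":10.6,"jaw":-1},{"dx":0,"dy":0,"dz":0,"wx":0,"wy":0,"wz":10.6,"jaw":-1}]'; python3 -m pendant '[{"dx":0,"dy":0,"dz":0,"wx":0,"wy":0,"wz":10.6,"jaw":-1},{"dx":0,"dy":0,"dz":0,"wx":0,"wy":0,"wz":10.6,"jaw":-1},{"dx":0,"dy":0,"dz":0,"wx":0,"wy":0,"wz":0.5,"jaw":-1},{"dx":-5,"dy":1.4,"dz":0,"wx":0,"wy":0,"wz":0,"jaw":-1},{"dx":-5,"dy":1.4,"dz":0,"wx":0,"wy":0,"wz":0,"jaw":-1},{"dx":-5,"dy":1.4,"dz":0,"wx":0,"wy":0,"wz":0,"jaw":-1},{"dx":-5,"dy":1.4,"dz":0,"wx":0,"wy":0,"wz":0,"jaw":-1},{"dx":-5,"dy":1.4,"dz":0,"wx":0,"wy":0,"wz":0,"jaw":-1},{"dx":-5,"dy":1.4,"dz":0,"wx":0,"wy":0,"wz":0,"jaw":-1},{"dx":-5,"dy":1.4,"dz":0,"wx":0,"wy":0,"wz":0,"jaw":-1},{"dx":-5,"dy":1.4,"dz":0,"wx":0,"wy":0,"wz":0,"jaw":-1},{"dx":0,"dy":0,"dz":0,"wx":0,"wy":0,"wz":0,"jaw":-1}]'
cat >> h.py <<'E'
def look(nm,names,cam="wrist"):
    o=arm.observe(); print(round(o["t"],2),np.round(o["ee_pos"],1),np.round(o["ee_rot"],3).tolist(),np.round(o["wrist_force"],2),np.round(o["joint_positions"]))
    cal=vision.get_calibration(cam); im=vision.camera(cam); cv2.imwrite(f"pics/{nm}.png",im)
    for n,z in names:
        for d in models.spot_point(cam,n)[:5]: print(n,np.round(d["xy"]),round(d["confidence"],2),np.round(atz(cam,d["xy"],z,cal),1))
    return im,cal
E
python3 - <<'E'
from h import *
look("w2",(("caddy_grip",167),("hook_bow",125),("caddy",0),("eye_mid",160)))
E
```

```text
t: 2.75
ee_pos: [340.9, 323.4, 321.7]
ee_rot: [[-0.363, 0.932, 0.0], [0.932, 0.363, 0.0], [0.0, 0.0, -1.0]]
wrist_force: [-0.3, 0.3, 0.3]
grip_width: 1.001
grip_force: 0.0
t: 4.25
ee_pos: [453.9, -80.1, 321.7]
ee_rot: [[0.003, 1.0, 0.002], [1.0, -0.003, -0.001], [-0.001, 0.002, -1.0]]
wrist_force: [-0.4, 0.8, -1.0]
grip_width: 0.996
grip_force: 0.0
4.25 [453.9 -80.1 321.7] [[0.003, 1.0, 0.002], [1.0, -0.003, -0.001], [-0.001, 0.002, -1.0]] [-0.38  0.81 -1.03] [-24.  12.  99.  -0.  70. -24.]
caddy_grip [449. 245.] 0.79 [ 608.  -147.6  167. ]
caddy_grip [348. 267.] 0.69 [ 491.  -170.8  167. ]
caddy_grip [257. 295.] 0.63 [ 386.2 -209.4  167. ]
caddy_grip [307. 111.] 0.24 [447.5  -3.8 167. ]
hook_bow [350. 322.] 0.84 [ 504.2 -287.9  125. ]
hook_bow [434. 229.] 0.79 [ 605.3 -146.   125. ]
hook_bow [263. 272.] 0.75 [ 387.9 -203.2  125. ]
caddy [340. 212.] 0.91 [ 494.7 -166.2    0. ]
caddy [272. 234.] 0.7 [ 384.  -204.9    0. ]
caddy [344. 277.] 0.62 [ 505.9 -288.9    0. ]
caddy [410. 204.] 0.58 [ 611.1 -154.6    0. ]
caddy [406. 261.] 0.42 [ 616.3 -261.5    0. ]
```

View pics/w2.png

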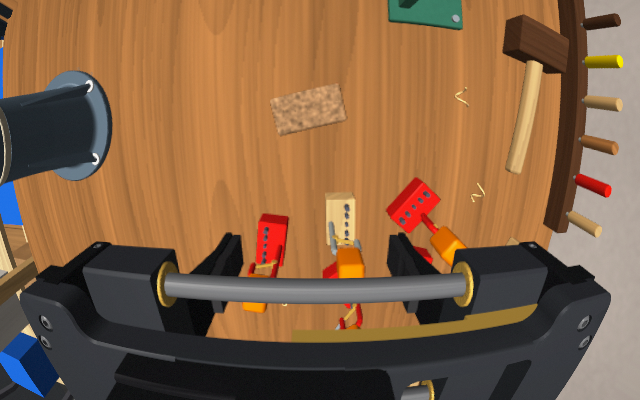

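The wrist view shows the wooden caddy at (340,215) with its steel shank on the left (-x) and its grip at (349,262). The red ones are clear of it. I take the grip at about (495,-168).

```bash
python3 -m pendant '[{"dx":-4.4,"dy":2.05,"dz":0,"wx":0,"wy":0,"wz":0,"jaw":-1},{"dx":-4.4,"dy":2.05,"dz":0,"wx":0,"wy":0,"wz":0,"jaw":-1},{"dx":0,"dy":0,"dz":0,"wx":0,"wy":0,"wz":0,"jaw":-1},{"dx":0,"dy":0,"dz":3,"wx":0,"wy":0,"wz":0,"jaw":-1},{"dx":0,"dy":0,"dz":3,"wx":0,"wy":0,"wz":0,"jaw":-1},{"dx":0,"dy":0,"dz":3,"wx":0,"wy":0,"wz":0,"jaw":-1},{"dx":0,"dy":0,"dz":0,"wx":0,"wy":0,"wz":0,"jaw":-1}]'
python3 - <<'E'
from h import *
im,cal=look("w3",(("caddy_grip",167),("caddy",0)))
cv2.imwrite("pics/w3c.png",cv2.resize(im[150:400,220:460],None,fx=2.4,fy=2.4))
E
```

```text
t: 5.38
ee_pos: [491.5, -161.9, 229.8]
ee_rot: [[-0.002, 1.0, -0.006], [1.0, 0.002, 0.004], [0.004, -0.006, -1.0]]
wrist_force: [-0.1, 0.5, 1.2]
grip_width: 0.997
grip_force: 0.0
5.38 [ 491.5 -161.9  229.8] [[-0.002, 1.0, -0.006], [1.0, 0.002, 0.004], [0.004, -0.006, -1.0]] [-0.09  0.55  1.15] [-31.  23.  98.   0.  59. -31.]
caddy_grip [316. 236.] 0.82 [ 492.9 -172.   167. ]
caddy_grip [467. 205.] 0.64 [ 607.6 -148.7  167. ]
caddy [409. 162.] 0.81 [ 610.1 -147.6    0. ]
caddy [404. 245.] 0.8 [ 614.4 -262.5    0. ]
caddy [236. 207.] 0.74 [ 388.1 -208.1    0. ]
caddy [315. 176.] 0.68 [ 491.  -166.6    0. ]
caddy [326. 265.] 0.59 [ 507.2 -291.6    0. ]
```

View pics/w3c.png

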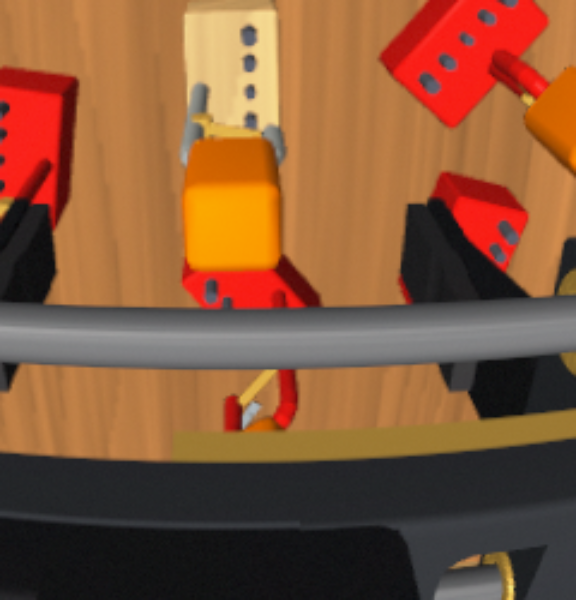

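The crop shows the orange grip centred between the fingers at about (317,236) full-frame. It is square to the tool, with the shank at -x, nose at +x and the brass gate visible.

```bash
python3 -m pendant '[{"dx":0,"dy":0,"dz":2.1,"wx":0,"wy":0,"wz":0,"jaw":-1},{"dx":0,"dy":0,"dz":2.1,"wx":0,"wy":0,"wz":0,"jaw":-1},{"dx":0,"dy":0,"dz":2.1,"wx":0,"wy":0,"wz":0,"jaw":-1},{"dx":0,"dy":0,"dz":0,"wx":0,"wy":0,"wz":0,"jaw":-1},{"dx":0,"dy":0,"dz":0,"wx":0,"wy":0,"wz":0,"jaw":-1},{"dx":0,"dy":0,"dz":0,"wx":0,"wy":0,"wz":0,"jaw":-1}]'
python3 - <<'E'
from h import *
im,cal=look("w4",(("caddy_grip",167),("hook_bow",125),("caddy",0)))
E
```

```text
t: 6.28
ee_pos: [494.3, -165.0, 169.9]
ee_rot: [[0.001, 1.0, 0.002], [1.0, -0.001, -0.001], [-0.001, 0.002, -1.0]]
wrist_force: [-0.6, -0.5, 0.3]
grip_width: 0.998
grip_force: 0.0
6.28 [ 494.3 -165.   169.9] [[0.001, 1.0, 0.002], [1.0, -0.001, -0.001], [-0.001, 0.002, -1.0]] [-0.59 -0.47  0.28] [-31.  28. 101.   0.  51. -31.]
caddy_grip [508. 230.] 0.81 [ 609.7 -148.1  167. ]
caddy_grip [311. 271.] 0.71 [ 492.7 -169.1  167. ]
hook_bow [474. 203.] 0.82 [ 607.3 -144.9  125. ]
hook_bow [311. 238.] 0.78 [ 492.6 -168.5  125. ]
hook_bow [173. 278.] 0.75 [ 386.3 -205.2  125. ]
caddy [419. 262.] 0.9 [ 620.6 -261.6    0. ]
caddy [217. 218.] 0.7 [ 386.2 -204.     0. ]
caddy [420. 166.] 0.6 [ 607.6 -144.7    0. ]
caddy [313. 187.] 0.58 [ 493.4 -168.     0. ]
```

```bash
python3 -m pendant '[{"dx":-0.4,"dy":-0.15,"dz":0.3,"wx":0,"wy":0,"wz":0,"jaw":-1},{"dx":0,"dy":0,"dz":0,"wx":0,"wy":0,"wz":0,"jaw":-1},{"dx":0,"dy":0,"dz":0,"wx":0,"wy":0,"wz":0,"jaw":1},{"dx":0,"dy":0,"dz":0,"wx":0,"wy":0,"wz":0,"jaw":1},{"dx":0,"dy":0,"dz":0,"wx":0,"wy":0,"wz":0,"jaw":1},{"dx":0,"dy":0,"dz":0,"wx":0,"wy":0,"wz":0,"jaw":1},{"dx":0,"dy":0,"dz":0,"wx":0,"wy":0,"wz":0,"jaw":1},{"dx":0,"dy":0,"dz":0,"wx":0,"wy":0,"wz":0,"jaw":1},{"dx":0,"dy":0,"dz":0,"wx":0,"wy":0,"wz":0,"jaw":1},{"dx":0,"dy":0,"dz":0,"wx":0,"wy":0,"wz":0,"jaw":1}]' 40
```

```text
t: 7.72
ee_pos: [492.0, -168.7, 165.5]
ee_rot: [[0.001, 1.0, -0.0], [1.0, -0.001, -0.0], [-0.0, -0.0, -1.0]]
wrist_force: [-0.6, -0.2, -0.4]
grip_width: 0.319
grip_force: 39.6
```

Gripped (opening 0.319, about 28 mm). I lift it and carry it to a spot in front of the eye.

```bash
python3 -m pendant '[{"dx":0,"dy":0,"dz":-1,"wx":0,"wy":0,"wz":0,"jaw":1},{"dx":0,"dy":0,"dz":-1.9,"wx":0,"wy":0,"wz":0,"jaw":1},{"dx":0,"dy":0,"dz":-1.9,"wx":0,"wy":0,"wz":0,"jaw":1},{"dx":0,"dy":0,"dz":-1.9,"wx":0,"wy":0,"wz":0,"jaw":1},{"dx":0,"dy":0,"dz":-1.7,"wx":0,"wy":0,"wz":0,"jaw":1},{"dx":0,"dy":0,"dz":0,"wx":0,"wy":0,"wz":0,"jaw":1},{"dx":2,"dy":-0.4,"dz":0,"wx":0,"wy":0,"wz":0,"jaw":1},{"dx":4,"dy":-1,"dz":0,"wx":0,"wy":0,"wz":0,"jaw":1},{"dx":4,"dy":-1,"dz":0,"wx":0,"wy":0,"wz":0,"jaw":1},{"dx":4,"dy":-1,"dz":0,"wx":0,"wy":0,"wz":0,"jaw":1},{"dx":4,"dy":-1,"dz":0,"wx":0,"wy":0,"wz":0,"jaw":1},{"dx":4,"dy":0,"dz":0,"wx":0,"wy":0,"wz":0,"jaw":1}]'; python3 -m pendant '[{"dx":4,"dy":0,"dz":0,"wx":0,"wy":0,"wz":0,"jaw":1},{"dx":4,"dy":0,"dz":0,"wx":0,"wy":0,"wz":0,"jaw":1},{"dx":4,"dy":0,"dz":0,"wx":0,"wy":0,"wz":0,"jaw":1},{"dx":2.2,"dy":0,"dz":0,"wx":0,"wy":0,"wz":0,"jaw":1},{"dx":0,"dy":0,"dz":0,"wx":0,"wy":0,"wz":0,"jaw":1},{"dx":0,"dy":0,"dz":0,"wx":0,"wy":0,"wz":0,"jaw":1},{"dx":0,"dy":0,"dz":0,"wx":0,"wy":0,"wz":0,"jaw":1},{"dx":0,"dy":0,"dz":0,"wx":0,"wy":0,"wz":0,"jaw":1}]'
python3 - <<'E'
from h import *
im,cal=look("w5",(("eye_mid",160),("hook_bow",208),("caddy_grip",250),("post",0)))
b,cb=look("s5",(("eye_mid",160),("hook_bow",208)),"scene")
t,ct=look("t5",(("eye_mid",160),("hook_bow",208)),"top")
f=lambda i:cv2.resize(i,(400,340),interpolation=cv2.INTER_CUBIC)
cv2.imwrite("pics/m5.png",np.vstack([im[60:,:][:, :][:260],np.hstack([f(b[110:280,330:530]),f(t[130:300,200:400])])[:, :640]]))
E
```

```text
t: 9.22
ee_pos: [445.0, 53.8, 248.5]
ee_rot: [[0.001, 1.0, -0.005], [1.0, -0.001, 0.001], [0.001, -0.005, -1.0]]
wrist_force: [0.1, -0.2, -3.1]
grip_width: 0.323
grip_force: 39.6
t: 10.22
ee_pos: [448.2, 192.7, 249.5]
ee_rot: [[0.002, 1.0, -0.0], [1.0, -0.002, -0.0], [-0.0, -0.0, -1.0]]
wrist_force: [-0.7, 0.0, -4.1]
grip_width: 0.319
grip_force: 39.8
10.22 [448.2 192.7 249.5] [[0.002, 1.0, -0.0], [1.0, -0.002, -0.0], [-0.0, -0.0, -1.0]] [-0.73  0.   -4.11] [ 10.  19. 101.  -0.  60.  10.]
eye_mid [398. 211.] 0.71 [517.  191.3 160. ]
hook_bow [317. 231.] 0.89 [450.5 195.4 208. ]
caddy_grip [316. 271.] 0.88 [449.1 190.7 250. ]
10.47 [448.3 193.1 249.6] [[0.001, 1.0, 0.0], [1.0, -0.001, 0.0], [0.0, 0.0, -1.0]] [ 0.56  0.68 -3.95] [ 10.  19. 101.   0.  60.  10.]
eye_mid [395. 190.] 0.88 [514.6 195.3 160. ]
eye_mid [319. 225.] 0.64 [667.3  10.4 160. ]
hook_bow [211. 220.] 0.96 [ 724.2 -211.   208. ]
hook_bow [254. 176.] 0.89 [ 536.2 -160.4  208. ]
hook_bow [211. 198.] 0.72 [ 640.4 -236.4  208. ]
hook_bow [392. 161.] 0.67 [442.8 191.1 208. ]
hook_bow [255. 219.] 0.58 [ 715.6 -119.4  208. ]
10.62 [448.2 193.3 249.6] [[0.001, 1.0, -0.0], [1.0, -0.001, -0.0], [-0.0, -0.0, -1.0]] [-0.4   0.11 -5.47] [ 10.  19. 101.  -0.  60.  10.]
eye_mid [261. 195.] 0.82 [522.4 185.1 160. ]
eye_mid [250. 213.] 0.63 [466.3 219.1 160. ]
hook_bow [408. 198.] 0.9 [ 490.5 -270.2  208. ]
hook_bow [384. 235.] 0.87 [ 382.9 -192.2  208. ]
hook_bow [360. 168.] 0.83 [ 591.3 -129.   208. ]
hook_bow [250. 218.] 0.51 [445.5 211.6 208. ]
```

View pics/m5.png

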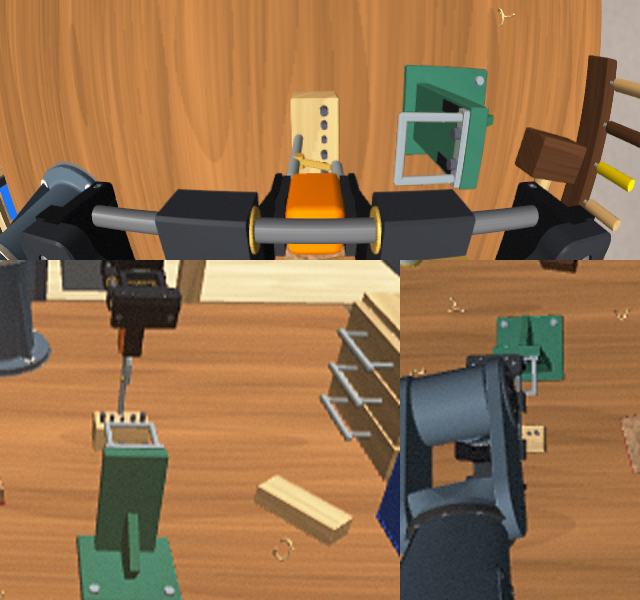

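The wrist view shows the hook in the jaws at about (316,231), with the eye's front bar at column ~399 and rows 173-245, so its centre is at x≈517, y≈192. The hook is above bar level and in line with it. Bring it in level by 68 mm.

```bash
python3 -m pendant '[{"dx":0,"dy":1,"dz":0,"wx":0,"wy":0,"wz":0,"jaw":1},{"dx":0,"dy":1.2,"dz":0,"wx":0,"wy":0,"wz":0,"jaw":1},{"dx":0,"dy":1.2,"dz":0,"wx":0,"wy":0,"wz":0,"jaw":1},{"dx":0,"dy":1.2,"dz":0,"wx":0,"wy":0,"wz":0,"jaw":1},{"dx":0,"dy":1.2,"dz":0,"wx":0,"wy":0,"wz":0,"jaw":1},{"dx":0,"dy":1,"dz":0,"wx":0,"wy":0,"wz":0,"jaw":1},{"dx":0,"dy":0,"dz":0,"wx":0,"wy":0,"wz":0,"jaw":1},{"dx":0,"dy":0,"dz":0,"wx":0,"wy":0,"wz":0,"jaw":1},{"dx":0,"dy":0,"dz":0,"wx":0,"wy":0,"wz":0,"jaw":1},{"dx":0,"dy":0,"dz":0,"wx":0,"wy":0,"wz":0,"jaw":1}]'
python3 - <<'E'
from h import *
im,cal=look("w6",(("eye_mid",160),("hook_bow",208),("latch",185)))
b,cb=look("s6",(("eye_mid",160),("hook_bow",208)),"scene")
f=lambda i,w,h:cv2.resize(i,(w,h),interpolation=cv2.INTER_CUBIC)
cv2.imwrite("pics/m6.png",np.hstack([f(im[110:310,240:440],400,400),f(b[130:230,350:440],360,400)]))
E
```

```text
t: 12.02
ee_pos: [515.9, 193.4, 249.6]
ee_rot: [[0.001, 1.0, -0.0], [1.0, -0.001, -0.0], [-0.0, -0.0, -1.0]]
wrist_force: [0.6, -0.2, -3.8]
grip_width: 0.317
grip_force: 39.8
12.03 [515.9 193.4 249.6] [[0.001, 1.0, -0.0], [1.0, -0.001, -0.0], [-0.0, -0.0, -1.0]] [ 0.65 -0.2  -3.8 ] [ 9. 24. 92.  0. 64.  9.]
hook_bow [317. 234.] 0.69 [518.2 194.2 208. ]
latch [302. 222.] 0.59 [507.2 193.6 185. ]
12.22 [516.1 193.4 249.6] [[0.001, 1.0, 0.0], [1.0, -0.001, 0.0], [0.0, 0.0, -1.0]] [-0.26  0.1  -3.95] [ 9. 24. 92. -0. 64.  9.]
eye_mid [394. 191.] 0.93 [518.1 192.9 160. ]
eye_mid [171. 219.] 0.15 [ 659.5 -333.6  160. ]
hook_bow [210. 220.] 0.94 [ 724.6 -212.2  208. ]
hook_bow [212. 196.] 0.91 [ 632.4 -235.7  208. ]
hook_bow [257. 220.] 0.81 [ 718.2 -114.9  208. ]
hook_bow [395. 176.] 0.73 [523.8 189.2 208. ]
hook_bow [250. 174.] 0.62 [ 526.6 -172.5  208. ]
```

View pics/m6.png

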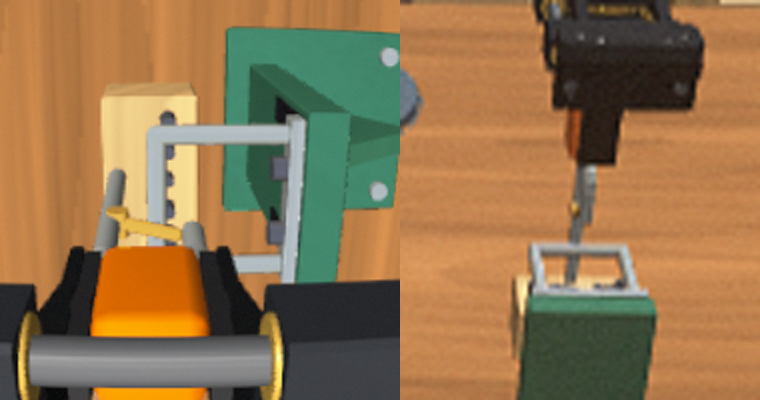

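The bar (column ~318) runs under the mouth between shank and nose, about 1-2 mm to the nose side of centre, with the nose over the eye's opening. Now I press straight down.

```bash
python3 -m pendant '[{"dx":0,"dy":0,"dz":0.5,"wx":0,"wy":0,"wz":0,"jaw":1},{"dx":0,"dy":0,"dz":0.5,"wx":0,"wy":0,"wz":0,"jaw":1},{"dx":0,"dy":0,"dz":0.2,"wx":0,"wy":0,"wz":0,"jaw":1},{"dx":0,"dy":0,"dz":0,"wx":0,"wy":0,"wz":0,"jaw":1},{"dx":0,"dy":0,"dz":0,"wx":0,"wy":0,"wz":0,"jaw":1}]'; for i in 1; do python3 -m pendant '[{"dx":0,"dy":0,"dz":0.2,"wx":0,"wy":0,"wz":0,"jaw":1},{"dx":0,"dy":0,"dz":0.2,"wx":0,"wy":0,"wz":0,"jaw":1}]' | grep -E "ee_pos|wrist"; done;  python3 -m pendant '[{"dx":0,"dy":0,"dz":0.2,"wx":0,"wy":0,"wz":0,"jaw":1},{"dx":0,"dy":0,"dz":0.2,"wx":0,"wy":0,"wz":0,"jaw":1}]' | grep -E "ee_pos|wrist";  python3 -m pendant '[{"dx":0,"dy":0,"dz":0.2,"wx":0,"wy":0,"wz":0,"jaw":1},{"dx":0,"dy":0,"dz":0.2,"wx":0,"wy":0,"wz":0,"jaw":1}]' | grep -E "ee_pos|wrist"
```

```text
t: 13.0
ee_pos: [516.4, 193.4, 237.6]
ee_rot: [[0.001, 1.0, 0.0], [1.0, -0.001, 0.0], [0.0, 0.0, -1.0]]
wrist_force: [0.3, 0.9, -4.8]
grip_width: 0.323
grip_force: 39.8
ee_pos: [516.2, 193.3, 233.5]
wrist_force: [-0.7, 0.5, -3.7]
ee_pos: [516.2, 193.3, 229.4]
wrist_force: [-0.4, 0.5, -3.2]
ee_pos: [516.5, 193.4, 226.1]
wrist_force: [-1.0, 0.1, 2.5]
```

Gate contact at TCP z ≈ 227, so the bar is at about 157-158 and the seat should come at TCP ≈ 191. I carry on gently.

```bash
python3 -m pendant '[{"dx":0,"dy":0,"dz":0.2,"wx":0,"wy":0,"wz":0,"jaw":1},{"dx":0,"dy":0,"dz":0.2,"wx":0,"wy":0,"wz":0,"jaw":1}]' | grep -E "ee_pos|wrist"; python3 -m pendant '[{"dx":0,"dy":0,"dz":0.2,"wx":0,"wy":0,"wz":0,"jaw":1},{"dx":0,"dy":0,"dz":0.2,"wx":0,"wy":0,"wz":0,"jaw":1}]' | grep -E "ee_pos|wrist"; python3 -m pendant '[{"dx":0,"dy":0,"dz":0.2,"wx":0,"wy":0,"wz":0,"jaw":1},{"dx":0,"dy":0,"dz":0.2,"wx":0,"wy":0,"wz":0,"jaw":1}]' | grep -E "ee_pos|wrist"
```

```text
ee_pos: [515.9, 193.4, 221.8]
wrist_force: [-2.0, -0.6, 2.3]
ee_pos: [515.5, 193.3, 217.1]
wrist_force: [-2.7, 0.4, 0.9]
ee_pos: [515.7, 193.3, 213.1]
wrist_force: [-2.8, 0.6, -0.4]
```

```bash
python3 -m pendant '[{"dx":0,"dy":0,"dz":0.2,"wx":0,"wy":0,"wz":0,"jaw":1},{"dx":0,"dy":0,"dz":0.2,"wx":0,"wy":0,"wz":0,"jaw":1}]' | grep -E "ee_pos|wrist"; python3 -m pendant '[{"dx":0,"dy":0,"dz":0.2,"wx":0,"wy":0,"wz":0,"jaw":1},{"dx":0,"dy":0,"dz":0.2,"wx":0,"wy":0,"wz":0,"jaw":1}]' | grep -E "ee_pos|wrist"; python3 -m pendant '[{"dx":0,"dy":0,"dz":0.2,"wx":0,"wy":0,"wz":0,"jaw":1},{"dx":0,"dy":0,"dz":0.1,"wx":0,"wy":0,"wz":0,"jaw":1}]' | grep -E "ee_pos|wrist"
```

```text
ee_pos: [516.0, 193.3, 209.2]
wrist_force: [-2.6, -0.5, -0.8]
ee_pos: [515.7, 193.3, 205.0]
wrist_force: [-2.9, 0.3, -3.1]
ee_pos: [517.7, 193.4, 202.4]
wrist_force: [-0.0, 0.6, -3.7]
```

The side force vanished and z is back to baseline (-3.7), so the gate snapped past. I go down to the seat in small steps.

```bash
python3 -m pendant '[{"dx":0,"dy":0,"dz":0.2,"wx":0,"wy":0,"wz":0,"jaw":1},{"dx":0,"dy":0,"dz":0.1,"wx":0,"wy":0,"wz":0,"jaw":1},{"dx":0,"dy":0,"dz":0,"wx":0,"wy":0,"wz":0,"jaw":1}]' | grep -E "ee_pos|wrist"; python3 -m pendant '[{"dx":0,"dy":0,"dz":0.1,"wx":0,"wy":0,"wz":0,"jaw":1},{"dx":0,"dy":0,"dz":0.1,"wx":0,"wy":0,"wz":0,"jaw":1},{"dx":0,"dy":0,"dz":0,"wx":0,"wy":0,"wz":0,"jaw":1}]' | grep -E "ee_pos|wrist"; python3 -m pendant '[{"dx":0,"dy":0,"dz":0.1,"wx":0,"wy":0,"wz":0,"jaw":1},{"dx":0,"dy":0,"dz":0.1,"wx":0,"wy":0,"wz":0,"jaw":1},{"dx":0,"dy":0,"dz":0,"wx":0,"wy":0,"wz":0,"jaw":1}]' | grep -E "ee_pos|wrist"
```

```text
ee_pos: [516.6, 193.3, 199.6]
wrist_force: [0.2, 0.6, -3.3]
ee_pos: [516.2, 193.4, 197.5]
wrist_force: [-0.6, -0.4, -3.5]
ee_pos: [516.1, 193.3, 195.4]
wrist_force: [-0.5, -0.4, -2.8]
```

Now the upward pull: 15 mm freely, then in small steps.

```bash
python3 -m pendant '[{"dx":0,"dy":0,"dz":-0.4,"wx":0,"wy":0,"wz":0,"jaw":1},{"dx":0,"dy":0,"dz":-0.4,"wx":0,"wy":0,"wz":0,"jaw":1},{"dx":0,"dy":0,"dz":-0.2,"wx":0,"wy":0,"wz":0,"jaw":1},{"dx":0,"dy":0,"dz":-0.2,"wx":0,"wy":0,"wz":0,"jaw":1},{"dx":0,"dy":0,"dz":0,"wx":0,"wy":0,"wz":0,"jaw":1}]' | grep -E "ee_pos|wrist"; python3 -m pendant '[{"dx":0,"dy":0,"dz":-0.15,"wx":0,"wy":0,"wz":0,"jaw":1},{"dx":0,"dy":0,"dz":0,"wx":0,"wy":0,"wz":0,"jaw":1}]' | grep -E "ee_pos|wrist"; python3 -m pendant '[{"dx":0,"dy":0,"dz":-0.15,"wx":0,"wy":0,"wz":0,"jaw":1},{"dx":0,"dy":0,"dz":0,"wx":0,"wy":0,"wz":0,"jaw":1}]' | grep -E "ee_pos|wrist"
```

```text
ee_pos: [516.3, 193.4, 207.8]
wrist_force: [-0.2, 0.4, -4.2]
ee_pos: [516.3, 193.3, 209.1]
wrist_force: [-0.0, 0.5, -4.1]
ee_pos: [516.3, 193.4, 210.7]
wrist_force: [-0.7, -0.1, -3.5]
```

```bash
python3 -m pendant '[{"dx":0,"dy":0,"dz":-0.1,"wx":0,"wy":0,"wz":0,"jaw":1},{"dx":0,"dy":0,"dz":0,"wx":0,"wy":0,"wz":0,"jaw":1}]' | grep -E "ee_pos|wrist"; python3 -m pendant '[{"dx":0,"dy":0,"dz":-0.1,"wx":0,"wy":0,"wz":0,"jaw":1},{"dx":0,"dy":0,"dz":0,"wx":0,"wy":0,"wz":0,"jaw":1}]' | grep -E "ee_pos|wrist"; python3 -m pendant '[{"dx":0,"dy":0,"dz":-0.1,"wx":0,"wy":0,"wz":0,"jaw":1},{"dx":0,"dy":0,"dz":0,"wx":0,"wy":0,"wz":0,"jaw":1}]' | grep -E "ee_pos|wrist"
```

```text
ee_pos: [516.3, 193.3, 211.7]
wrist_force: [-0.0, -0.3, -3.7]
ee_pos: [516.3, 193.3, 212.6]
wrist_force: [-0.4, 0.5, -3.7]
ee_pos: [516.1, 193.3, 213.1]
wrist_force: [1.0, 0.2, -7.5]
```

The gate now bears on the bar (+3.8 N). A little more, then hold.

```bash
python3 -m pendant '[{"dx":0,"dy":0,"dz":-0.05,"wx":0,"wy":0,"wz":0,"jaw":1},{"dx":0,"dy":0,"dz":0,"wx":0,"wy":0,"wz":0,"jaw":1}]' | grep -E "ee_pos|wrist"
```

```text
ee_pos: [516.0, 193.3, 213.4]
wrist_force: [1.5, 0.7, -12.5]
```

```bash
python3 -m pendant '[{"dx":0,"dy":0,"dz":0,"wx":0,"wy":0,"wz":0,"jaw":1},{"dx":0,"dy":0,"dz":0,"wx":0,"wy":0,"wz":0,"jaw":1},{"dx":0,"dy":0,"dz":0,"wx":0,"wy":0,"wz":0,"jaw":1}]' | grep -E "ee_pos|wrist";python3 -m pendant '[{"dx":0,"dy":0,"dz":0,"wx":0,"wy":0,"wz":0,"jaw":1},{"dx":0,"dy":0,"dz":0,"wx":0,"wy":0,"wz":0,"jaw":1}]' | grep -E "t:|ee_pos|wrist"; python3 -m pendant '[{"dx":0,"dy":0,"dz":0.4,"wx":0,"wy":0,"wz":0,"jaw":1},{"dx":0,"dy":0,"dz":0.4,"wx":0,"wy":0,"wz":0,"jaw":1},{"dx":0,"dy":0,"dz":0.4,"wx":0,"wy":0,"wz":0,"jaw":1},{"dx":0,"dy":0,"dz":0.4,"wx":0,"wy":0,"wz":0,"jaw":1},{"dx":0,"dy":0,"dz":0.2,"wx":0,"wy":0,"wz":0,"jaw":1},{"dx":0,"dy":0,"dz":0,"wx":0,"wy":0,"wz":0,"jaw":1}]' | grep -E "ee_pos|wrist"; python3 -m pendant '[{"dx":0,"dy":0,"dz":0.1,"wx":0,"wy":0,"wz":0,"jaw":1},{"dx":0,"dy":0,"dz":0,"wx":0,"wy":0,"wz":0,"jaw":1}]' | grep -E "ee_pos|wrist"
```

```text
ee_pos: [516.0, 193.3, 213.5]
wrist_force: [2.2, -0.9, -15.1]
t: 19.12
ee_pos: [516.0, 193.3, 213.6]
ee_rot: [[0.001, 1.0, -0.001], [1.0, -0.001, -0.0], [-0.0, -0.001, -1.0]]
wrist_force: [1.9, 0.5, -17.0]
ee_pos: [516.1, 193.3, 195.9]
wrist_force: [-0.4, 0.4, -3.6]
ee_pos: [516.2, 193.3, 195.0]
wrist_force: [0.6, -0.1, -4.2]
```

The hold crept up to 13 N because the controller keeps winding up, which is more than the 10 N asked for. I repeat the pull, easing off as it creeps.

```bash
python3 -m pendant '[{"dx":0,"dy":0,"dz":-0.4,"wx":0,"wy":0,"wz":0,"jaw":1},{"dx":0,"dy":0,"dz":-0.4,"wx":0,"wy":0,"wz":0,"jaw":1},{"dx":0,"dy":0,"dz":-0.4,"wx":0,"wy":0,"wz":0,"jaw":1},{"dx":0,"dy":0,"dz":-0.4,"wx":0,"wy":0,"wz":0,"jaw":1},{"dx":0,"dy":0,"dz":-0.16,"wx":0,"wy":0,"wz":0,"jaw":1},{"dx":0,"dy":0,"dz":0,"wx":0,"wy":0,"wz":0,"jaw":1}]' | grep -E "ee_pos|wrist"; python3 -m pendant '[{"dx":0,"dy":0,"dz":-0.1,"wx":0,"wy":0,"wz":0,"jaw":1},{"dx":0,"dy":0,"dz":0,"wx":0,"wy":0,"wz":0,"jaw":1}]' | grep -E "ee_pos|wrist"; python3 -m pendant '[{"dx":0,"dy":0,"dz":0,"wx":0,"wy":0,"wz":0,"jaw":1}]' | grep -E "ee_pos|wrist"
```

```text
ee_pos: [516.4, 193.4, 212.7]
wrist_force: [-0.1, -0.1, -3.1]
ee_pos: [516.2, 193.3, 213.1]
wrist_force: [0.8, -0.5, -7.3]
ee_pos: [516.2, 193.3, 213.2]
wrist_force: [0.4, -0.2, -8.7]
```

```bash
python3 -m pendant '[{"dx":0,"dy":0,"dz":-0.01,"wx":0,"wy":0,"wz":0,"jaw":1}]' | grep -E "wrist"; python3 -m pendant '[{"dx":0,"dy":0,"dz":0.01,"wx":0,"wy":0,"wz":0,"jaw":1}]' | grep -E "wrist"; python3 -m pendant '[{"dx":0,"dy":0,"dz":0.02,"wx":0,"wy":0,"wz":0,"jaw":1}]' | grep -E "wrist"; python3 -m pendant '[{"dx":0,"dy":0,"dz":0.02,"wx":0,"wy":0,"wz":0,"jaw":1}]' | grep -E "wrist"; python3 -m pendant '[{"dx":0,"dy":0,"dz":0.02,"wx":0,"wy":0,"wz":0,"jaw":1}]' | grep -E "wrist"
```

```text
wrist_force: [1.7, 0.2, -10.2]
wrist_force: [0.9, 0.4, -9.7]
wrist_force: [1.8, 1.0, -9.1]
wrist_force: [1.5, 0.4, -8.0]
wrist_force: [1.1, -0.6, -7.2]
```

A steady 5-6 N pull, and the gate holds. I let it down to the seat.

```bash
python3 -m pendant '[{"dx":0,"dy":0,"dz":0.4,"wx":0,"wy":0,"wz":0,"jaw":1},{"dx":0,"dy":0,"dz":0.4,"wx":0,"wy":0,"wz":0,"jaw":1},{"dx":0,"dy":0,"dz":0.4,"wx":0,"wy":0,"wz":0,"jaw":1},{"dx":0,"dy":0,"dz":0.4,"wx":0,"wy":0,"wz":0,"jaw":1},{"dx":0,"dy":0,"dz":0.2,"wx":0,"wy":0,"wz":0,"jaw":1},{"dx":0,"dy":0,"dz":0,"wx":0,"wy":0,"wz":0,"jaw":1}]' | grep -E "ee_pos|wrist"; python3 -m pendant '[{"dx":0,"dy":0,"dz":0.1,"wx":0,"wy":0,"wz":0,"jaw":1},{"dx":0,"dy":0,"dz":0,"wx":0,"wy":0,"wz":0,"jaw":1}]' | grep -E "ee_pos|wrist"; python3 -m pendant '[{"dx":0,"dy":0,"dz":0.1,"wx":0,"wy":0,"wz":0,"jaw":1},{"dx":0,"dy":0,"dz":0,"wx":0,"wy":0,"wz":0,"jaw":1}]' | grep -E "ee_pos|wrist"
```

```text
ee_pos: [516.1, 193.3, 194.8]
wrist_force: [0.2, 0.9, -3.0]
ee_pos: [516.2, 193.3, 194.1]
wrist_force: [-0.8, -0.6, -2.8]
ee_pos: [516.2, 193.3, 193.0]
wrist_force: [-0.0, 0.0, -4.4]
```

```bash
python3 -m pendant '[{"dx":0,"dy":0,"dz":0.1,"wx":0,"wy":0,"wz":0,"jaw":1},{"dx":0,"dy":0,"dz":0,"wx":0,"wy":0,"wz":0,"jaw":1}]' | grep -E "t:|ee_pos|wrist"
```

```text
t: 23.38
ee_pos: [516.4, 193.4, 192.3]
ee_rot: [[0.001, 1.0, 0.0], [1.0, -0.001, 0.0], [0.0, 0.0, -1.0]]
wrist_force: [0.3, 0.1, -2.1]
```

```bash
python3 -m pendant '[{"dx":0,"dy":0,"dz":0.05,"wx":0,"wy":0,"wz":0,"jaw":1},{"dx":0,"dy":0,"dz":0,"wx":0,"wy":0,"wz":0,"jaw":1}]' | grep -E "ee_pos|wrist"
```

```text
ee_pos: [516.4, 193.4, 192.1]
wrist_force: [-1.0, 0.5, 2.0]
```

Seated: a hard contact at about 6 N. I ease off, release part-way, and rise.

```bash
python3 -m pendant '[{"dx":0,"dy":0,"dz":-0.04,"wx":0,"wy":0,"wz":0,"jaw":1},{"dx":0,"dy":0,"dz":0,"wx":0,"wy":0,"wz":0,"jaw":0.2},{"dx":0,"dy":0,"dz":0,"wx":0,"wy":0,"wz":0,"jaw":-0.15},{"dx":0,"dy":0,"dz":0,"wx":0,"wy":0,"wz":0,"jaw":-0.2},{"dx":0,"dy":0,"dz":0,"wx":0,"wy":0,"wz":0,"jaw":-0.2},{"dx":0,"dy":0,"dz":0,"wx":0,"wy":0,"wz":0,"jaw":-0.2},{"dx":0,"dy":0,"dz":0,"wx":0,"wy":0,"wz":0,"jaw":-0.2}]'
python3 - <<'E'
from h import *
im,cal=look("w7",(("caddy_grip",194),("hook_bow",151)))
cv2.imwrite("pics/w7c.png",im[100:400,180:480])
E
```

```text
t: 24.5
ee_pos: [516.3, 193.3, 192.0]
ee_rot: [[0.001, 1.0, 0.0], [1.0, -0.001, 0.0], [0.0, 0.0, -1.0]]
wrist_force: [0.5, 0.1, -0.8]
grip_width: 0.595
grip_force: 0.0
24.5 [516.3 193.3 192. ] [[0.001, 1.0, 0.0], [1.0, -0.001, 0.0], [0.0, 0.0, -1.0]] [ 0.49  0.06 -0.78] [ 9. 28. 96.  0. 56.  9.]
caddy_grip [312. 270.] 0.75 [515.6 193.  194. ]
hook_bow [317. 234.] 0.82 [518.2 193.9 151. ]
```

View pics/w7c.png

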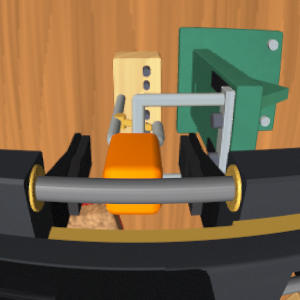

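The view shows the grip free between the open fingers at about (312,270), upright and hanging on the bar. I retreat straight up, then wait a moment for it to settle.

```bash
python3 -m pendant '[{"dx":0,"dy":0,"dz":-1,"wx":0,"wy":0,"wz":0,"jaw":-0.2},{"dx":0,"dy":0,"dz":-2,"wx":0,"wy":0,"wz":0,"jaw":-0.2},{"dx":0,"dy":0,"dz":-3,"wx":0,"wy":0,"wz":0,"jaw":-0.2},{"dx":0,"dy":0,"dz":-3,"wx":0,"wy":0,"wz":0,"jaw":-0.2},{"dx":0,"dy":0,"dz":-3,"wx":0,"wy":0,"wz":0,"jaw":-0.2},{"dx":0,"dy":0,"dz":0,"wx":0,"wy":0,"wz":0,"jaw":-0.2},{"dx":0,"dy":0,"dz":0,"wx":0,"wy":0,"wz":0,"jaw":-0.2},{"dx":0,"dy":0,"dz":0,"wx":0,"wy":0,"wz":0,"jaw":-0.2},{"dx":0,"dy":0,"dz":0,"wx":0,"wy":0,"wz":0,"jaw":-0.2},{"dx":0,"dy":0,"dz":0,"wx":0,"wy":0,"wz":0,"jaw":-0.2},{"dx":0,"dy":0,"dz":0,"wx":0,"wy":0,"wz":0,"jaw":-0.2},{"dx":0,"dy":0,"dz":0,"wx":0,"wy":0,"wz":0,"jaw":-0.2}]'
python3 - <<'E'
from h import *
for i in range(2): im,cal=look("w8",(("caddy_grip",194),("hook_bow",151)))
E
```

```text
t: 26.15
ee_pos: [516.2, 193.4, 311.9]
ee_rot: [[0.001, 1.0, -0.0], [1.0, -0.001, -0.0], [-0.0, -0.0, -1.0]]
wrist_force: [0.1, -0.2, 0.3]
grip_width: 0.601
grip_force: 0.0
26.15 [516.2 193.4 311.9] [[0.001, 1.0, -0.0], [1.0, -0.001, -0.0], [-0.0, -0.0, -1.0]] [ 0.07 -0.18  0.28] [ 9. 20. 88.  0. 72.  9.]
caddy_grip [314. 200.] 0.91 [516.3 192.7 194. ]
hook_bow [318. 183.] 0.59 [520.2 196.6 151. ]
26.3 [516.2 193.3 312. ] [[0.001, 1.0, 0.0], [1.0, -0.001, -0.0], [-0.0, 0.0, -1.0]] [-0.08 -0.1  -0.39] [ 9. 20. 88. -0. 72.  9.]
caddy_grip [312. 201.] 0.63 [514.1 191.4 194. ]
hook_bow [319. 188.] 0.71 [521.1 191.1 151. ]
```

```bash
python3 -m pendant '[{"dx":0,"dy":0,"dz":0,"wx":0,"wy":0,"wz":0,"jaw":-0.2},{"dx":0,"dy":0,"dz":0,"wx":0,"wy":0,"wz":0,"jaw":-0.2},{"dx":0,"dy":0,"dz":0,"wx":0,"wy":0,"wz":0,"jaw":-0.2},{"dx":0,"dy":0,"dz":0,"wx":0,"wy":0,"wz":0,"jaw":-0.2},{"dx":0,"dy":0,"dz":0,"wx":0,"wy":0,"wz":0,"jaw":-0.2},{"dx":0,"dy":0,"dz":0,"wx":0,"wy":0,"wz":0,"jaw":-0.2},{"dx":0,"dy":0,"dz":0,"wx":0,"wy":0,"wz":0,"jaw":-0.2},{"dx":0,"dy":0,"dz":0,"wx":0,"wy":0,"wz":0,"jaw":-0.2}]' | head -1; python3 -c "from station import arm; print(arm.close_job())"
```

```text
t: 27.45
the job is handed in; nothing more can be done
None
```

The caddy is hanging by its hook on the eye's bar and the job is handed in at about 27.5 s; the hand-in returned no verdict, the gate shutting was felt rather than seen, and the first upward pull crept to about 13 N (over the 10 N asked, under the 25 N limit), so I repeated it at roughly 4–6 N before seating and releasing.

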